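# Widen the tool keeper to its next setting and stand the jigger in it

### The arm

A 7-joint arm with a two-finger parallel gripper is mounted at the origin on a cart in front of the work surface, level with it; the furniture and walls round the work are solid. World frame = base frame: x ahead of the robot, y to its left, z up, the work surface at z = 0. Lengths are in m, angles in degrees, forces in N, time in s.
With the tool pointing down it reaches from about 0.4 to 0.875 m from the base axis. Payload 19.3 kg.
Tool frame: the origin (TCP) lies between the finger pads; the fingertips stand 17 mm ahead of it and the grasp point (between the pads) lies 2 mm behind it; y points along the fingers, z is the direction in which the jaws open and shut, and the axes are right-handed (so a half turn about y gives the same grasp; the last joint's range is limited). The gripper opens to 85 mm and grips with 20 to 120 N. Pads are 22 mm wide; open, the fingers measure 114 mm over their backs; the gripper's body (76 mm by 85 mm) begins 54 mm behind the grasp point. The pads swing forward as they close: fully open they stand 13 mm farther back than shut.
Start: joints at [72.697, 29.874, -2.08, 91.645, 1.215, 58.505, -6.463], TCP at [0.144, -0.608, 0.248] pointing down, gripper open.
Joint ranges: [-166.77, 166.77], [-17.47, 122.26], [-85.68, 81.53], [9.62, 139.38], [-72.42, 252.41], [9.2, 110.78], [-144.41, 144.41]. Speed limits (degrees/s): [108.29, 108.29, 136.94, 136.94, 172.46, 172.46, 172.46].

### API

Orientations are given as a 3x3 rotation matrix whose columns are the frame's x, y, z axes.
In Python, from bench import arm, capture, close_job, regions_of gives the robot as it stands.
- The arm moves only by the shell command python3 -m handwheel 'ROWS'. ROWS is JSON, a list of rows, each a list of 3 entries, a list of its own where there are three numbers: the turn, a rotation vector about the tool's x, y, z in degrees, then the shift along the tool's x, y, z in units of 25 mm (1.0 is 25 mm), then the closure, from 0 (fully open) to 1 (shut). In form: [[[rx, ry, rz], [tx, ty, tz], hand], ...]. A call has 1 to 10 rows; each row is the pose to reach, as a shift and turn from the pose measured when the call began, along the tool's axes at that moment; what a row does not reach only later rows make up. A row lasts 1/12 s, in which the tool goes at most 41.7 mm and 7.16 degrees, less where a joint would pass 70% of its speed; a pose out of reach is approached as far as the arm can. A call with a gripper value outside its range is refused whole. The fingers move at their own pace and stop on an object; the grip force is fixed at half the most. Time passes only in rows, so rows that repeat a pose let the fingers close. It gives the time, the measured TCP pose, the force and the opening at its end, in the units of the state.
- arm.observe(): the state, without advancing time (a new reading comes with each control period).
- capture(name): name is "side" or "top" or "wrist"; returns a dict with "image" (384x512x3 uint8, red, green, blue), "K" (3x3 intrinsics, pixels), "world_to_cam" (4x4, takes a point from world to camera coordinates); the wrist camera has in their place "mount" (4x4, takes a point from camera to tool coordinates, whose origin is the TCP and whose axes are the tool frame's). Camera axes: x right, y up, looking along -z (the intrinsics and any distortion apply to the point x, -y, -z); pixel columns grow to the right and rows downward; lengths in m; the calibration is good to about 2 mm. A picture is of the moment at which its call begins: read the wrist's pose just before it. There is no depth.
- close_job(): hands the job in, once; it reports no verdict.
Trained networks look in the newest picture that a camera, given by its name, has taken for a name from the list of things; names that differ only in an ending like _2 or _b are one class to them, and where a whole thing is asked for, a point or a joint stands for the part that bears it (a point fixed in the world has none). Each returns a list of dicts, best first, with "confidence" (0 to 1); they miss things now and then, are a little off and sometimes report something else, mostly with a low value. They report only what shows in the picture. A call takes as long as a camera call. They do not tell look-alikes from the thing itself.
- regions_of(name, camera): "pixels" (384x512 bool, what is visible of it) and "extent" ([left, top, right, bottom] in pixels, round what is visible of it).
The state is a dict: "time_s": time; "q": joint angles; "qvel": joint speeds; "joint_efforts": joint torques, N m; "eef_pos": TCP position; "eef_rot": TCP orientation; "contact_force": force on the tool from outside, world axes, zero at the start; "wrist_torque": the same for the moment, N m; "width": finger opening in m.
Only numpy, scipy, OpenCV 4.12 (cv2) and the standard library are available. Lean on these libraries where they do the work, as an engineer would, in place of code of your own. Each camera call takes 0.05 s, during which the arm holds its last target. There are 200 camera calls.

### The job

Make room in the adjustable bar-tool keeper for the brass jigger that stands in front of the sink: press its red spring button in, slide the square sleeve away from the end stop until the button pops out fully through the round hole in the brass strip, then stand the jigger upright on the cork pad between the sleeve's end plate and the end stop and let go. Slide it gently, by feel: never force the sleeve against the button. Leave the other things where they stand.

Things in the scene. Friction and masses are not known exactly. Their poses are not given: they have to be found in the camera images.
- keeper: Adjustable bar-tool keeper, fixed. Wooden board 110 (x) x 320 (y) x 12 mm. Origin: centre of its underside; +y along the board to the end stop, -x the button side (faces the robot), z up. Square tube along y, axis at x = 0, z = 55 mm. End block, 78 mm high, at y = -145 to -125, carries the fixed inner tube.
- end_stop (a point): Middle of the end stop's face (steel plate 70 mm wide, 90 mm high, fixed to the keeper) at x = 0, y = 140, z = 60 mm of the keeper. The cork pad, where the jigger belongs, is x -45 to 45, y 48 to 138 mm of the keeper, its top at z = 14 mm; its middle line is x = 0.
- sleeve: Aluminium sleeve, 30 x 30 mm outside, wall 2 mm, slides along keeper y only, with 4 to 6 N; axes as the keeper's. Origin: on the tube axis, at the middle of its start slot (17.6 mm long, 12 mm high, in the wall facing -x), through which the button sticks out at the start with 4.8 mm of play either way about centred. Sleeve reaches from y = -40 (black collar 33 mm square) to +126 mm.
- end_plate (a point): Middle of the face of the sleeve's end plate that looks at the end stop: sleeve y = +126 mm, on the tube axis. The plate is 66 mm wide, its top 33 mm above the axis. At the start the gap to the end stop is about 14 mm, too narrow for the jigger.
- window (a point): Middle of a 40 x 12 mm window in the sleeve's -x wall, sleeve y = 61.5 mm. In it lies a brass strip with a 10 mm round hole, clamped anywhere up to 15 mm to either side of this point, differently each time. So from slot centred on the button the sleeve must slide 46 to 77 mm to keeper -y, until the button pops out and stops it with 1 mm of play; feel for that stop.
- button: Red spring button on the inner tube, 8 mm wide, dome end. Origin: dome tip; keeper x = -19, y = 0, z = 55 mm when fully out (4 mm proud of the sleeve), moves to +x when pressed: 0.7 N at first, 1.5 N when flush (x = -15), e.g. pinched with the sleeve between fingers. Flush, a pull of 6 to 9 N on the sleeve cams it under the wall (x = -13), where it rides. Unpressed it blocks the sleeve; over 9 N on it harms it.
- jigger: Brass double jigger in front of the sink, hourglass shape, 41 mm across at its widest rim, 85 mm high, 85 g, standing upright and loose. Origin: centre of its underside; z up along its axis. Can be gripped across the upper rim, about 70 mm above its foot.
- goblet_0: Smoke-grey glass goblet, 69 mm across, 116 mm high, loose bystander. Origin: centre of its underside.
- goblet_1: A second smoke-grey glass goblet, 69 mm across, 116 mm high, loose bystander. Origin: centre of its underside.
- tumbler: Clear glass tumbler, 79 mm across, 90 mm high, loose bystander. Origin: centre of its underside.
- waiter_corkscrew: Wooden waiter's corkscrew lying flat, 34 x 110 x 12 mm, loose bystander. Origin: centre of its underside.
- cork_0: Used cork on end, 24 mm across, 44 mm high, loose bystander. Origin: centre of its underside.
- wine_stopper: Bottle stopper with cork shank, 33 mm across, 48 mm high, loose bystander. Origin: centre of its underside.
Mind the look-alikes: they are no part of the job. What is shaped like the jigger but green or purple is not meant.

How it is judged (in metres and radians):
On the way, in this order (a step that is already met when the one before it is completed fails the run):
1. the button is pressed in and the sleeve has slid over it, away from the end stop (x of button in the frame of keeper above -0.0138 m and y of sleeve in the frame of keeper below -0.012 m).
2. the button has popped out fully through the brass strip's round hole (x of button in the frame of keeper below -0.0178 m and y of sleeve in the frame of keeper between -0.08 and -0.043 m), for 0.2 s.
At the end, for the whole second after the job is handed in: The button stands at least 2.8 mm proud of the sleeve, out through the brass strip's hole; the jigger stands upright (within 0.1 rad), still and released on the cork pad between end plate and end stop, within 30 mm of the pad's middle line (all of step 2 and y of jigger in the frame of keeper between 0.066 and 0.122 m and x of jigger in the frame of keeper between -0.03 and 0.03 m and z of jigger in the frame of keeper between 0.011 and 0.017 m and angle between jigger's own z axis and vertical below 0.1 rad and linear speed of jigger below 0.02 m/s); the robot touches nothing.
It fails at once if the sleeve is forced against the button (over 9 N between them) (contact force between button and sleeve above 9 N).
It fails at once if the jigger is knocked over (angle between jigger's own z axis and vertical above 0.8 rad).
It fails at once if another thing is moved more than 30 mm or tipped (distance of any of goblet_0, goblet_1, tumbler, waiter_corkscrew, cork_0, wine_stopper from where it was at the start of the episode above 0.03 m or angle between any of goblet_0, goblet_1, tumbler, waiter_corkscrew, cork_0, wine_stopper's own z axis and vertical above 0.5 rad).
It also fails if it takes over 67 s, if anything falls off the work surface, if the arm or the gripper's body presses on something with over 40 N, if the wrist force passes 120 N, or if a joint passes its speed limit or range.

## Working session

There is one attempt and no reset: what is moved stays moved. The work goes in short steps, Python scripts to look and compute and a shell command to move; the robot and the scene stay as the last step left them, time stands still between calls to the robot, and variables do not carry over. Pictures are saved under pics/ and viewed, about 8 in all and at most 12, crops included, and the job is handed in when it is done.

```bash
mkdir -p pics; ls; python3 - <<'E'
from bench import arm,capture,regions_of
import cv2,numpy as np
s=arm.observe(); print(s)
ims=[]
for c in ["top","side"]:
    d=capture(c); np.savez(f"{c}.npz",**{k:d[k] for k in d}); print(c,d["K"],d["world_to_cam"],[k for k in d])
    ims.append(d["image"]); cv2.imwrite(f"pics/{c}0.png",d["image"][:,:,::-1])
    for n in ["keeper","sleeve","button","jigger","end_stop","end_plate","window"]:
        try: print(n,[(round(r["confidence"],2),list(np.round(r["extent"]))) for r in regions_of(n,c)])
        except Exception as e: print(n,e)
E
```

```text
pics
{'time_s': 0.0, 'q': array([72.69738662, 29.90716146, -2.08138979, 91.67422619,  1.21569191,
       58.5050186 , -6.46233755]), 'qvel': array([ 0.0518423 , -0.01606723,  0.02410895,  0.05631369,  0.04073508,
        0.01414611, -0.04116717]), 'joint_efforts': array([ 1.49383754e-04, -9.27131367e+01,  1.97991706e+00, -3.69933307e+01,
        1.78651797e-02,  8.23347014e-03,  5.99324903e-05]), 'eef_pos': array([ 0.14345879, -0.60797931,  0.24774465]), 'eef_rot': array([[-9.73254956e-01, -3.50606298e-04,  2.29727378e-01],
       [-2.29727625e-01,  1.06639397e-03, -9.73254376e-01],
       [ 9.62492247e-05, -9.99999370e-01, -1.11841716e-03]]), 'contact_force': array([-0.03851581,  0.4832791 ,  0.07908028]), 'wrist_torque': array([ 0.00089738,  0.01173343, -0.02880311]), 'width': 0.08518625491422985}
top [[360.07891556   0.         254.37336088]
 [  0.         360.07891556 189.96544778]
 [  0.           0.           1.        ]] [[ 2.51255114e-02 -9.99630755e-01  1.03471237e-02 -1.86574053e-04]
 [ 9.94703634e-01  2.60309026e-02  9.94337562e-02 -5.99509689e-01]
 [-9.96663857e-02  7.793
[... 1651 characters left out ...]
0), np.float64(265.0), np.float64(310.0)])]
sleeve [(0.76, [np.float64(209.0), np.float64(235.0), np.float64(244.0), np.float64(288.0)])]
button []
jigger [(0.65, [np.float64(319.0), np.float64(162.0), np.float64(335.0), np.float64(182.0)]), (0.58, [np.float64(312.0), np.float64(170.0), np.float64(321.0), np.float64(193.0)])]
end_stop [(0.87, [np.float64(197.0), np.float64(212.0), np.float64(265.0), np.float64(310.0)]), (0.18, [np.float64(201.0), np.float64(337.0), np.float64(215.0), np.float64(381.0)])]
end_plate [(0.89, [np.float64(208.0), np.float64(235.0), np.float64(248.0), np.float64(286.0)])]
window [(0.62, [np.float64(210.0), np.float64(236.0), np.float64(246.0), np.float64(291.0)])]
```

```bash
python3 - <<'E'
import cv2,numpy as np
a=cv2.imread("pics/top0.png")[130:250,140:340]; b=cv2.imread("pics/side0.png")[140:330,180:360]
a=cv2.resize(a,None,fx=3.5,fy=3.5,interpolation=cv2.INTER_CUBIC); b=cv2.resize(b,None,fx=3,fy=3,interpolation=cv2.INTER_CUBIC)
cv2.imwrite("pics/a.png",a); cv2.imwrite("pics/b.png",b)
E
```

```text
(no output)
```

View pics/a.png

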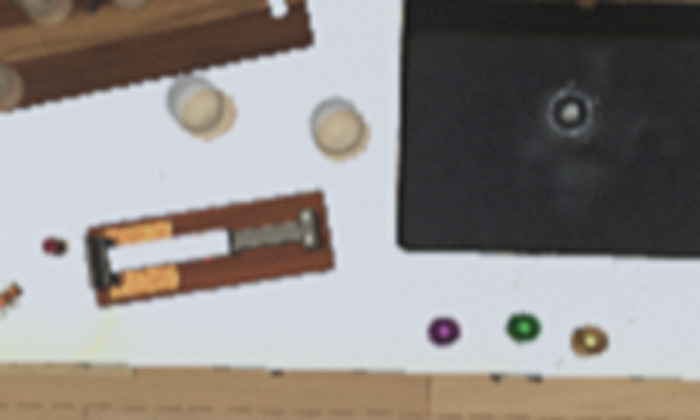

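View pics/b.png

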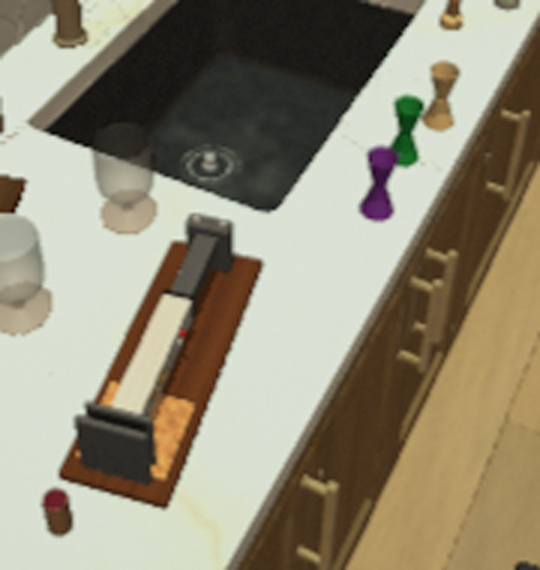

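The top crop shows the keeper with its end stop on the left (corners at about (88,230), (323,191), (333,268) and (102,306)). The brass jigger is at (590,340), with purple and green look-alikes to its left. The side crop agrees: red button at (184,333), brass jigger at (440,95).

```bash
cat > h.py <<'E'
import numpy as np
from scipy.optimize import least_squares
def proj(d,P):
    P=np.atleast_2d(P); W=d["world_to_cam"]; c=P@W[:3,:3].T+W[:3,3]; c=c*[1,-1,-1]; u=c@d["K"].T
    return u[:,:2]/u[:,2:]
def kw(p,P):
    c,s=np.cos(p[2]),np.sin(p[2]); P=np.atleast_2d(P)
    return np.c_[p[0]+c*P[:,0]-s*P[:,1],p[1]+s*P[:,0]+c*P[:,1],P[:,2]]
E
python3 - <<'E'
from h import *
T=np.load("top.npz");S=np.load("side.npz")
pt=lambda l:(np.array(l)+.5)/3.5-.5+[140,130]
ps=lambda l:(np.array(l)+.5)/3-.5+[180,140]
C=np.array([[55,160,12],[55,-160,12],[-55,-160,12],[-55,160,12]])/1e3
t=pt([(88,230),(323,191),(333,268),(102,306)])
s=ps([(62,475),(175,242),(262,262),(165,505)])
B=np.array([[-.019,0,.055]]);b=ps([(184,333)])
f=lambda p:np.r_[(proj(T,kw(p,C))-t).ravel(),(proj(S,kw(p,C))-s).ravel()]
r=least_squares(f,[.55,.1,.15]);p=r.x;print("keeper",p,np.degrees(p[2]),np.round(r.fun,1))
print("button",proj(S,kw(p,B))-b, proj(T,kw(p,B)))
print("button w",kw(p,B))
jt=pt([(590,340)]); jf=ps([(439,124)]);jr=ps([(445,70)])
g=lambda q:np.r_[(proj(S,[[q[0],q[1],0]])-jf).ravel(),(proj(S,[[q[0],q[1],.085]])-jr).ravel(),(proj(T,[[q[0],q[1],.085]])-jt).ravel()]
r=least_squares(g,[.5,-.2]);print("jig",r.x,np.round(r.fun,1))
for o in [(443,331),(523,327),(340,130),(205,108),(55,246)]:
    q=least_squares(lambda q:(proj(T,[[q[0],q[1],.05]])-pt([o])).ravel(),[.5,0]).x;print(o,q)
np.save("kp.npy",p)
E
```

```text
keeper [0.54483687 0.26991052 0.18774155] 10.756798685550224 [-1.3 -0.9 -0.5 -0.7  0.3  0.5 -2.1  0.8 -1.1 -0.5 -0.4 -1.4  1.3 -1.1
  1.4 -0.1]
button [[1.27082953 0.28802531]] [[198.52700139 204.05023895]]
button w [[0.52617073 0.26636435 0.055     ]]
jig [ 0.43546997 -0.22709129] [-0.5 -0.3  0.3  0.3  0.1  0.2]
(443, 331) [ 0.44311563 -0.04209306]
(523, 327) [ 0.45086961 -0.14544298]
(340, 130) [0.70209026 0.09874182]
(205, 108) [0.7265285  0.27664314]
(55, 246) [0.54012726 0.46337577]
```

```bash
cat >> h.py <<'E'
from scipy.spatial.transform import Rotation as Ro
def tgt(zang,tilt=0):
    "tool down with z axis at world angle zang (deg), then tilted about its own x by tilt deg"
    a=np.radians(zang); z=np.array([np.cos(a),np.sin(a),0]); y=np.array([0,0,-1.]); x=np.cross(y,z)
    return np.c_[x,y,z]@Ro.from_euler("x",tilt,degrees=True).as_matrix()
def plan(s,pos,R):
    E=s["eef_rot"]; rv=Ro.from_matrix(E.T@R).as_rotvec(degrees=True); t=E.T@(np.array(pos)-s["eef_pos"])/.025
    print("turn",np.round(rv,2),"shift",np.round(t,3),"t",round(s["time_s"],2))
E
python3 - <<'E'
from h import *; from bench import arm,capture
s=arm.observe()
plan(s,[.45,-.1,.25],tgt(-20)); d=capture("wrist"); print(d["mount"],d["K"])
E
```

```text
turn [ -0.   -56.72   0.  ] shift [-16.6    -0.068 -16.973] t 0.8
[[-2.22847084e-04 -9.57886691e-01 -2.87146370e-01 -7.27849931e-02]
 [ 4.09875808e-05  2.87146368e-01 -9.57886716e-01 -1.26775463e-01]
 [ 9.99999974e-01 -2.25231696e-04 -2.47282726e-05 -6.41559881e-04]
 [ 0.00000000e+00  0.00000000e+00  0.00000000e+00  1.00000000e+00]] [[278.27890417   0.         256.79548118]
 [  0.         278.27890417 187.21341238]
 [  0.           0.           1.        ]]
```

```bash
python3 -m handwheel '[[[0,-57,0],[-16.6,0,-17],0],[[0,-57,0],[-16.6,0,-17],0],[[0,-57,0],[-16.6,0,-17],0],[[0,-57,0],[-16.6,0,-17],0],[[0,-57,0],[-16.6,0,-17],0],[[0,-57,0],[-16.6,0,-17],0],[[0,-57,0],[-16.6,0,-17],0],[[0,-57,0],[-16.6,0,-17],0],[[0,-57,0],[-16.6,0,-17],0],[[0,-57,0],[-16.6,0,-17],0]]'
python3 - <<'E'
from h import *; from bench import arm
p=np.load("kp.npy"); P=kw(p,[-.047,.010,.093])[0]; print(P)
s=arm.observe(); plan(s,P+[0,0,.06],tgt(np.degrees(p[2]),40)); print(s["q"])
E
```

```text
time_s: 1.68
eef_pos: [0.3589, -0.2496, 0.2486]
eef_rot: [[-0.337, 0.0, 0.942], [-0.942, -0.001, -0.337], [0.0, -1.0, 0.001]]
contact_force: [1.7, -0.3, -0.2]
width: 0.0853
[0.49679634 0.27096269 0.093     ]
turn [ 39.01 -29.18  10.65] shift [-21.465   3.814  -1.826] t 1.68
[ 47.98832263  14.01664546 -24.61062832 117.56789176   7.60565366
  49.85937023  -0.5843374 ]
```

```bash
python3 -m handwheel '[[[39,-29.2,10.7],[-21.5,3.8,-1.8],0],[[39,-29.2,10.7],[-21.5,3.8,-1.8],0],[[39,-29.2,10.7],[-21.5,3.8,-1.8],0],[[39,-29.2,10.7],[-21.5,3.8,-1.8],0],[[39,-29.2,10.7],[-21.5,3.8,-1.8],0],[[39,-29.2,10.7],[-21.5,3.8,-1.8],0],[[39,-29.2,10.7],[-21.5,3.8,-1.8],0],[[39,-29.2,10.7],[-21.5,3.8,-1.8],0],[[39,-29.2,10.7],[-21.5,3.8,-1.8],0],[[39,-29.2,10.7],[-21.5,3.8,-1.8],0]]'
python3 - <<'E'
from h import *; from bench import arm
p=np.load("kp.npy"); P=kw(p,[-.047,.010,.093])[0]
s=arm.observe(); plan(s,P,tgt(np.degrees(p[2]),40)); print(s["q"])
E
```

```text
time_s: 2.52
eef_pos: [0.421, -0.0529, 0.2005]
eef_rot: [[0.072, 0.426, 0.902], [-0.997, 0.032, 0.064], [-0.001, -0.904, 0.427]]
contact_force: [-0.8, 0.2, -2.5]
width: 0.0853
turn [14.72 -5.64  3.52] shift [-12.696   5.591   1.734] t 2.52
[ 56.23889847  15.43538971 -62.19276428 139.06474453  59.23988488
  14.73972586 -53.37706188]
```

```bash
python3 -m handwheel '[[[14.7,-5.6,3.5],[-12.7,4,1.7],0],[[14.7,-5.6,3.5],[-12.7,4,1.7],0],[[14.7,-5.6,3.5],[-12.7,4,1.7],0],[[14.7,-5.6,3.5],[-12.7,4,1.7],0],[[14.7,-5.6,3.5],[-12.7,5.6,1.7],0],[[14.7,-5.6,3.5],[-12.7,5.6,1.7],0],[[14.7,-5.6,3.5],[-12.7,5.6,1.7],0],[[14.7,-5.6,3.5],[-12.7,5.6,1.7],0],[[14.7,-5.6,3.5],[-12.7,5.6,1.7],0],[[14.7,-5.6,3.5],[-12.7,5.6,1.7],0]]'
python3 - <<'E'
from h import *; from bench import arm,capture
import cv2
p=np.load("kp.npy"); P=kw(p,[-.047,.010,.093])[0]
s=arm.observe(); plan(s,P,tgt(np.degrees(p[2]),40)); print(s["q"],s["qvel"])
d=capture("wrist"); np.savez("w0.npz",pos=s["eef_pos"],rot=s["eef_rot"],**d)
cv2.imwrite("pics/w0.png",cv2.resize(d["image"][:,:,::-1],None,fx=1.5625,fy=1.5625,interpolation=cv2.INTER_CUBIC))
E
```

```text
time_s: 3.35
eef_pos: [0.4987, 0.2309, 0.109]
eef_rot: [[0.185, 0.631, 0.753], [-0.983, 0.119, 0.142], [-0.0, -0.767, 0.642]]
contact_force: [1.5, 0.3, 1.0]
width: 0.0856
turn [ 0.05 -0.08  0.06] shift [-1.59   0.634 -0.243] t 3.35
[  14.20271514   62.25378117  -79.52042902  135.46704686  115.58679852
   78.80137209 -118.02550049] [-75.80991001  28.51086994  24.36741392 -24.36274681  10.69095669
  38.98325658 -33.36834098]
```

View pics/w0.png

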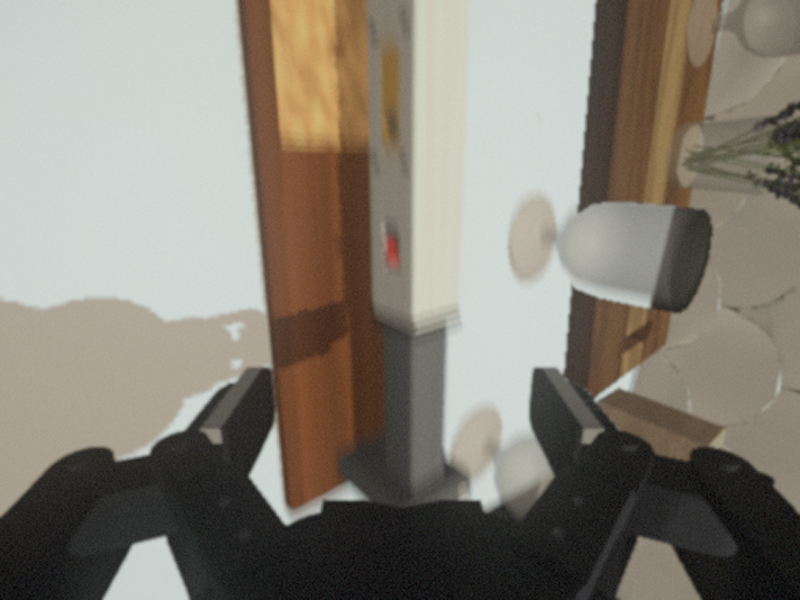

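The wrist view shows the button at (392,250) and the brass strip at (390,95), blurred because the arm was still moving. I'll settle closer and retake it.

```bash
python3 -m handwheel '[[[0,0,0],[-1.6,0.6,-0.2],0],[[0,0,0],[-1.6,0.6,-0.2],0],[[0,0,0],[-1.6,0.6,-0.2],0],[[0,0,0],[-1.6,0.6,-0.2],0],[[0,0,0],[-1.6,0.6,-0.2],0]]'
python3 - <<'E'
from h import *; from bench import arm,capture
import cv2
s=arm.observe(); print(s["q"],s["qvel"])
d=capture("wrist"); np.savez("w1.npz",pos=s["eef_pos"],rot=s["eef_rot"],**d)
im=d["image"][:,:,::-1]; np.save("w1im.npy",im)
cv2.imwrite("pics/w1.png",cv2.resize(im[0:240,150:380],None,fx=2.5,fy=2.5,interpolation=cv2.INTER_CUBIC))
hsv=cv2.cvtColor(np.ascontiguousarray(im),cv2.COLOR_BGR2HSV)
red=((hsv[...,0]<8)|(hsv[...,0]>172))&(hsv[...,1]>150)&(hsv[...,2]>90); red=red[:240]
ys,xs=np.nonzero(red); print("red",len(xs),xs.mean(),ys.mean(),xs.min(),xs.max(),ys.min(),ys.max())
E
```

```text
time_s: 3.82
eef_pos: [0.4944, 0.28, 0.0932]
eef_rot: [[0.194, 0.629, 0.753], [-0.981, 0.127, 0.147], [-0.003, -0.767, 0.641]]
contact_force: [0.5, -0.6, 0.2]
width: 0.0853
[   7.01470376   64.95759726  -77.7064146   132.26058253  116.23844779
   81.69260716 -120.21707275] [ 1.11851082 -0.36303162 -0.08598069  0.30148843  0.01121647  0.06265396
  0.00372905]
red 23 261.1304347826087 238.0 257 265 236 239
```

View pics/w1.png

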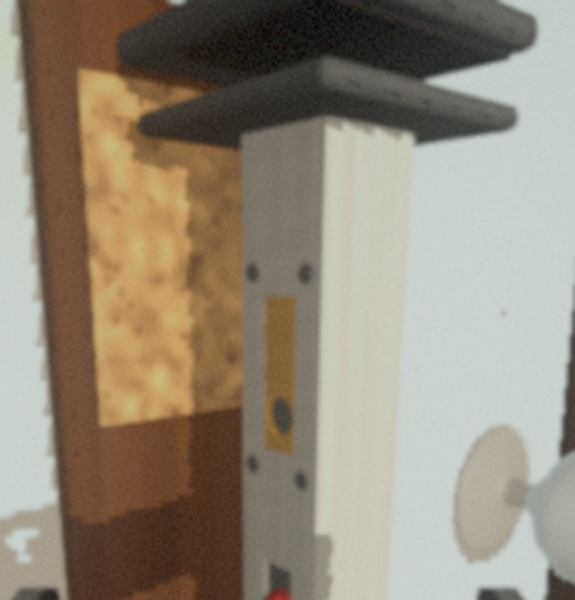

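The hole is at crop (282,415). The window runs from y=297 to 453, the slot's far edge is at y=565, and the button is at the bottom edge. I'll fit the keeper pose and sleeve offset from these.

```bash
cat >> h.py <<'E'
def wproj(d,P):
    t=(np.atleast_2d(P)-d["pos"])@d["rot"]; M=d["mount"]; c=(t-M[:3,3])@M[:3,:3]; c=c*[1,-1,-1]; u=c@d["K"].T
    return u[:,:2]/u[:,2:]
E
python3 - <<'E'
from h import *
d=dict(np.load("w1.npz")); p0=np.load("kp.npy")
px=lambda l:(np.array(l,float)+.5)/2.5-.5+[150,0]
S=[(-15,81.5,49),(-15,81.5,61),(-15,41.5,61),(-15,41.5,49),(-15,8.8,49),(-15,8.8,61)]
s=px([(265,297),(295,297),(292,453),(266,450),(270,565),(291,566)])
K=[(-45,48,14),(-45,138,14)]; k=px([(100,427),(79,68)])
hole=px([(282,415)])
def pts(q): 
    A=np.array(S)/1e3; A=A+[0,q[3],0]
    return kw(q,A),kw(q,np.array(K)/1e3)
def f(q):
    a,b=pts(q); dz=np.array([0,0,q[4]])
    return np.r_[(wproj(d,a+dz)-s).ravel(),(wproj(d,b+dz)-k).ravel(),(q[:2]-p0[:2])/.003,(q[2]-p0[2])/.02,q[3]/.002,q[4]/.0015]
r=least_squares(f,[*p0,0,0]);q=r.x;print(q,np.degrees(q[2]));print(np.round(r.fun,1))
for xs in(-.015,-.014,-.013):
  h=least_squares(lambda v:(wproj(d,kw(q,[xs,v[0]+q[3],v[1]])+[0,0,q[4]])-hole).ravel(),[.05,.055]).x;print("hole sleeve y,z",xs,h)
print("slot dome tip px",(wproj(d,kw(q,[-.019,0,.055])+[0,0,q[4]])-[150,0])*2.5)
np.save("q.npy",q)
P=kw(q,[0,.003,.050])[0]; print(P)
from bench import arm
st=arm.observe(); plan(st,[P[0],P[1],.17],tgt(np.degrees(q[2])))
E
```

```text
[0.54796818 0.27131543 0.19272376 0.00241977 0.0006782 ] 11.042257880818363
[-0.3 -0.2  0.3  0.4  0.8  1.4 -0.6 -1.  -2.2 -2.7  0.7  2.4  1.2 -0.2
 -0.3 -0.2  1.   0.5  0.2  1.2  0.5]
hole sleeve y,z -0.015 [0.05169355 0.05618326]
hole sleeve y,z -0.014 [0.05136996 0.05503715]
hole sleeve y,z -0.013 [0.05104638 0.05389103]
slot dome tip px [[266.57818479 604.75512696]]
[0.54739359 0.27425989 0.05      ]
turn [-39.92   0.05  -0.23] shift [ 0.61  -1.052  3.524] t 3.87
```

```bash
python3 -m handwheel '[[[-40,0,0],[0.6,-1.05,3.5],0],[[-40,0,0],[0.6,-1.05,3.5],0],[[-40,0,0],[0.6,-1.05,3.5],0],[[-40,0,0],[0.6,-1.05,3.5],0],[[-40,0,0],[0.6,-1.05,3.5],0],[[-40,0,0],[0.6,-1.05,3.5],0],[[-40,0,0],[0.6,-1.05,3.5],0],[[-40,0,0],[0.6,-1.05,3.5],0]]'
python3 - <<'E'
from h import *; from bench import arm,capture
import cv2
q=np.load("q.npy"); P=kw(q,[0,.003,.050])[0]
s=arm.observe(); plan(s,[P[0],P[1],.05],tgt(np.degrees(q[2]))); print(s["q"],s["eef_pos"])
d=capture("wrist"); np.savez("w2.npz",pos=s["eef_pos"],rot=s["eef_rot"],**d); im=d["image"][:,:,::-1]
cv2.imwrite("pics/w2.png",cv2.resize(im,None,fx=1.5,fy=1.5,interpolation=cv2.INTER_CUBIC))
C=np.array([(-15,q[3]*1e3+126,70),(15,q[3]*1e3+126,70),(-33,q[3]*1e3+126,88),(33,q[3]*1e3+126,88),(-35,140,105),(35,140,105),(-19,0,55),(-55,160,12),(-45,48,14),(45,48,14)])/1e3
print(np.round(wproj(d,kw(q,C))*1.5,0))
E
```

```text
time_s: 4.53
eef_pos: [0.5487, 0.273, 0.1696]
eef_rot: [[0.189, -0.005, 0.982], [-0.982, 0.003, 0.189], [-0.004, -1.0, -0.004]]
contact_force: [0.4, 0.3, 0.5]
width: 0.0854
turn [ 0.23 -0.14 -0.23] shift [-0.041  4.783 -0.022] t 4.53
[ 12.81037087  59.84876865 -81.29395474  95.16727497  59.94669004
  79.76814073 -66.35527024] [0.54867647 0.27297338 0.16957124]Traceback (most recent call last):
  File "<stdin>", line 8, in <module>
  File "h.py", line 18, in wproj
    t=(np.atleast_2d(P)-d["pos"])@d["rot"]; M=d["mount"]; c=(t-M[:3,3])@M[:3,:3]; c=c*[1,-1,-1]; u=c@d["K"].T
                        ~^^^^^^^
KeyError: 'pos'
```

View pics/w2.png

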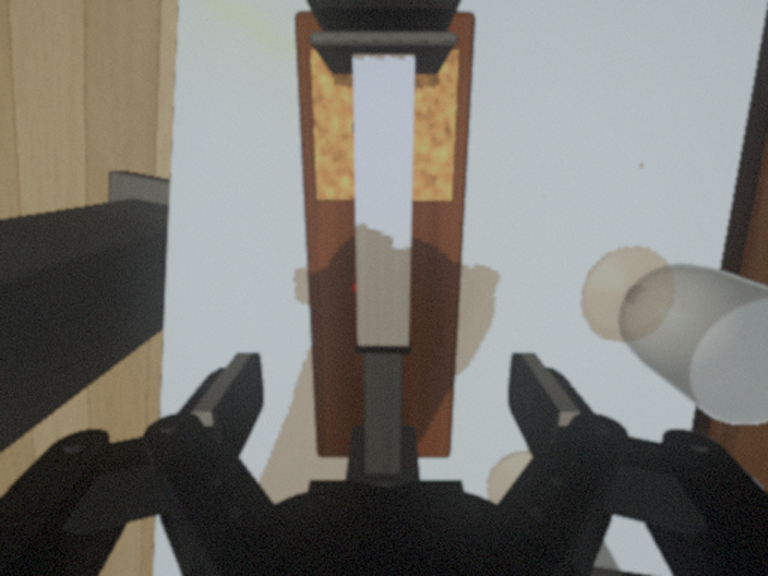

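The tool hangs over the keeper. Cork near corners are at about (317,200) and (453,200), board corners at (318,457) and (450,457), and the button at (355,288). I'll refine the pose from this.

```bash
python3 - <<'E'
from h import *
from bench import arm
d=dict(np.load("w2.npz")); s=arm.observe(); d["pos"],d["rot"]=s["eef_pos"],s["eef_rot"]; q=np.load("q.npy")
d1=dict(np.load("w1.npz"))
np.savez("w2.npz",**d)
K=np.array([(-45,48,14),(45,48,14),(-55,-160,12),(55,-160,12),(-55,160,12),(55,160,12),(-19,0,55),(-15,100,70),(15,100,70)])/1e3
obs=(np.array([(315,200),(455,200),(318,457),(450,457),(297,12),(473,12),(354,288),(0,0),(0,0)])+.5)/1.5-.5
print(np.round((wproj(d,kw(q,K))+.5)*1.5-.5))
f=lambda p:np.r_[(wproj(d,kw(p,K[:7]))-obs[:7]).ravel(),p[:2].sum()*0]
r=least_squares(f,q[:3]);print(r.x,np.degrees(r.x[2]),np.round(r.fun,1)); p=r.x
print(np.round((wproj(d,kw(p,K))+.5)*1.5-.5))
# hole and slot from w1, with this p
px=lambda l:(np.array(l,float)+.5)/2.5-.5+[150,0]
for n,o,xs,z in [("hole",(282,415),-.0135,.055),("wfar",(280,297),-.015,.055),("wnear",(279,452),-.015,.055),("slot",(280,565),-.015,.055)]:
  h=least_squares(lambda v:(wproj(d1,kw(p,[xs,v[0],v[1]]))-px([o])).ravel(),[.05,z]).x;print(n,h)
P=kw(p,[0,.003,.05])[0]; np.save("p.npy",p); plan(s,[P[0],P[1],.051],tgt(np.degrees(p[2])))
E
```

```text
[[318. 200.]
 [453. 200.]
 [318. 459.]
 [453. 459.]
 [294.  10.]
 [478.   9.]
 [355. 287.]
 [356. 107.]
 [416. 107.]]
[0.54726232 0.2708023  0.19027624] 10.902025653383209 [ 1.6  0.5 -1.8  0.7 -0.8  1.7  1.3  1.9 -2.7 -1.4  3.  -1.1 -0.5 -0.1
  0. ]
[[317. 201.]
 [452. 201.]
 [317. 459.]
 [452. 460.]
 [293.  10.]
 [477.  10.]
 [353. 288.]
 [355. 107.]
 [415. 107.]]
hole [0.05417656 0.05589694]
wfar [0.0843519  0.05650687]
wnear [0.04450573 0.05652611]
slot [0.01229429 0.05727261]
turn [ 0.05  0.11 -0.2 ] shift [-0.006  4.738 -0.034] t 4.58
```

```bash
python3 -m handwheel '[[[0,0,-0.2],[0,1.5,0],0],[[0,0,-0.2],[0,3,0],0],[[0,0,-0.2],[0,4.2,0],0],[[0,0,-0.2],[0,4.74,0],0],[[0,0,-0.2],[0,4.74,0],0],[[0,0,-0.2],[0,4.74,0],0]]'
python3 - <<'E'
from h import *; from bench import arm
p=np.load("p.npy"); s=arm.observe(); P=kw(p,[0,.0035,.05])[0]; plan(s,[P[0],P[1],.051],tgt(np.degrees(p[2]))); print(s["q"],s["eef_pos"])
E
```

```text
time_s: 5.08
eef_pos: [0.5475, 0.2739, 0.0521]
eef_rot: [[0.191, 0.0, 0.982], [-0.982, 0.001, 0.191], [-0.001, -1.0, 0.0]]
contact_force: [-0.3, 0.4, 0.6]
width: 0.0858
turn [-0.01  0.13 -0.04] shift [-0.019  0.043 -0.031] t 5.08
[ 10.5740461   67.47590997 -74.49181091  98.6160975   68.99274121
  72.40664882 -70.62321889] [0.54745054 0.27391163 0.05208526]
```

Now I'll close.

```bash
python3 -m handwheel '[[[0,0,0],[0,0.04,-0.03],0.4],[[0,0,0],[0,0.04,-0.03],0.5],[[0,0,0],[0,0.04,-0.03],0.6],[[0,0,0],[0,0.04,-0.03],0.7],[[0,0,0],[0,0.04,-0.03],0.8],[[0,0,0],[0,0.04,-0.03],1],[[0,0,0],[0,0.04,-0.03],1],[[0,0,0],[0,0.04,-0.03],1]]'; python3 -m handwheel '[[[0,0,0],[0,0,0],1],[[0,0,0],[0,0,0],1]]'
```

```text
time_s: 5.75
eef_pos: [0.5467, 0.2738, 0.0519]
eef_rot: [[0.191, 0.0, 0.982], [-0.982, 0.001, 0.191], [-0.001, -1.0, 0.0]]
contact_force: [-3.2, -2.7, 9.3]
width: 0.0293
time_s: 5.92
eef_pos: [0.5467, 0.2738, 0.052]
eef_rot: [[0.191, 0.0, 0.982], [-0.982, 0.001, 0.191], [-0.001, -1.0, 0.001]]
contact_force: [-1.4, -0.2, 0.2]
width: 0.0292
```

Gripped: the opening is 29 mm, so the button is flush. I'll slide gently along tool +x.

```bash
python3 -m handwheel '[[[0,0,0],[0.02,0,0],1],[[0,0,0],[0.04,0,0],1],[[0,0,0],[0.06,0,0],1],[[0,0,0],[0.08,0,0],1]]'; python3 -m handwheel '[[[0,0,0],[0.02,0,0],1],[[0,0,0],[0.04,0,0],1],[[0,0,0],[0.06,0,0],1],[[0,0,0],[0.08,0,0],1]]'
```

```text
time_s: 6.25
eef_pos: [0.547, 0.2723, 0.052]
eef_rot: [[0.191, 0.0, 0.982], [-0.982, 0.002, 0.191], [-0.002, -1.0, 0.001]]
contact_force: [-1.0, 5.2, -3.3]
width: 0.0296
time_s: 6.58
eef_pos: [0.5473, 0.2707, 0.052]
eef_rot: [[0.191, 0.0, 0.982], [-0.982, 0.002, 0.191], [-0.002, -1.0, 0.001]]
contact_force: [1.1, 5.4, -3.5]
width: 0.0294
```

```bash
for i in 1 2; do :; done; python3 -m handwheel '[[[0,0,0],[0.02,0,0],1],[[0,0,0],[0.04,0,0],1],[[0,0,0],[0.06,0,0],1]]'; python3 -m handwheel '[[[0,0,0],[0.02,0,0],1],[[0,0,0],[0.04,0,0],1],[[0,0,0],[0.06,0,0],1]]';python3 -m handwheel '[[[0,0,0],[0.02,0,0],1],[[0,0,0],[0.04,0,0],1],[[0,0,0],[0.06,0,0],1]]'
```

```text
time_s: 6.83
eef_pos: [0.5475, 0.2694, 0.052]
eef_rot: [[0.192, 0.0, 0.981], [-0.981, 0.003, 0.192], [-0.003, -1.0, 0.001]]
contact_force: [-1.0, 5.3, -4.0]
width: 0.0294
time_s: 7.08
eef_pos: [0.5478, 0.2682, 0.052]
eef_rot: [[0.192, -0.0, 0.981], [-0.981, 0.003, 0.192], [-0.003, -1.0, 0.001]]
contact_force: [0.3, 5.3, -4.0]
width: 0.0293
time_s: 7.33
eef_pos: [0.548, 0.2669, 0.052]
eef_rot: [[0.192, -0.0, 0.981], [-0.981, 0.004, 0.192], [-0.004, -1.0, 0.001]]
contact_force: [0.0, 5.0, -3.6]
width: 0.0293
```

```bash
for i in 1 2; do :; done; python3 -m handwheel '[[[0,0,0],[0.02,0,0],1],[[0,0,0],[0.04,0,0],1],[[0,0,0],[0.06,0,0],1]]'; python3 -m handwheel '[[[0,0,0],[0.02,0,0],1],[[0,0,0],[0.04,0,0],1],[[0,0,0],[0.06,0,0],1]]';python3 -m handwheel '[[[0,0,0],[0.02,0,0],1],[[0,0,0],[0.04,0,0],1],[[0,0,0],[0.06,0,0],1]]'
```

```text
time_s: 7.58
eef_pos: [0.5482, 0.2657, 0.052]
eef_rot: [[0.192, -0.0, 0.981], [-0.981, 0.004, 0.192], [-0.004, -1.0, 0.001]]
contact_force: [-0.2, 4.9, -2.5]
width: 0.0291
time_s: 7.83
eef_pos: [0.5484, 0.2646, 0.052]
eef_rot: [[0.192, -0.0, 0.981], [-0.981, 0.005, 0.192], [-0.005, -1.0, 0.001]]
contact_force: [0.1, 7.5, -4.4]
width: 0.0291
time_s: 8.08
eef_pos: [0.5486, 0.2638, 0.052]
eef_rot: [[0.192, -0.0, 0.981], [-0.981, 0.006, 0.192], [-0.006, -1.0, 0.001]]
contact_force: [0.5, 7.3, -5.1]
width: 0.029
```

```bash
python3 -m handwheel '[[[0,0,0],[0.02,0,0],1],[[0,0,0],[0.04,0,0],1],[[0,0,0],[0.06,0,0],1]]'; python3 -m handwheel '[[[0,0,0],[0.02,0,0],1],[[0,0,0],[0.04,0,0],1],[[0,0,0],[0.06,0,0],1]]'
```

```text
time_s: 8.33
eef_pos: [0.5488, 0.2626, 0.052]
eef_rot: [[0.193, -0.0, 0.981], [-0.981, 0.007, 0.193], [-0.007, -1.0, 0.001]]
contact_force: [-0.0, 6.1, -4.2]
width: 0.0293
time_s: 8.58
eef_pos: [0.5491, 0.2612, 0.052]
eef_rot: [[0.193, -0.001, 0.981], [-0.981, 0.007, 0.193], [-0.007, -1.0, 0.001]]
contact_force: [-0.3, 5.8, -2.7]
width: 0.0294
```

It has cammed under: the force peaked at 7.5 N, then fell to about 5.8 N. I'll slide on quicker toward the hole zone, with the stop expected at about 54 mm of travel.

```bash
python3 -m handwheel '[[[0,0,-0.1],[0.06,0,0],1],[[0,0,-0.2],[0.14,0,0],1],[[0,0,-0.3],[0.22,0,0],1],[[0,0,-0.4],[0.3,0,0],1],[[0,0,-0.4],[0.38,0,0],1],[[0,0,-0.4],[0.46,0,0],1],[[0,0,-0.4],[0.54,0,0],1],[[0,0,-0.4],[0.6,0,0],1]]'; python3 - <<'E'
from h import *; from bench import arm,capture
import cv2
p=np.load("p.npy");s=arm.observe(); 
k=(s["eef_pos"][:2]-p[:2])@np.array([[np.cos(p[2]),-np.sin(p[2])],[np.sin(p[2]),np.cos(p[2])]]); print("tcp in keeper",k,s["q"])
E
```

```text
time_s: 9.25
eef_pos: [0.5518, 0.2467, 0.052]
eef_rot: [[0.193, 0.001, 0.981], [-0.981, 0.001, 0.193], [-0.001, -1.0, 0.001]]
contact_force: [-1.9, 4.7, -2.0]
width: 0.0295
tcp in keeper [-7.02753445e-05 -2.45217590e-02] [ 13.49674379  67.19051178 -74.59361379  99.86886016  69.09050405
  72.0167672  -68.80716086]
```

```bash
python3 -m handwheel '[[[0,0,0],[0.06,0,0],1],[[0,0,0],[0.14,0,0],1],[[0,0,0],[0.22,0,0],1],[[0,0,-0.1],[0.3,0,0],1],[[0,0,-0.1],[0.38,0,0],1],[[0,0,-0.1],[0.46,0,0],1],[[0,0,-0.2],[0.54,0,0],1],[[0,0,-0.2],[0.62,0,0],1],[[0,0,-0.2],[0.68,0,0],1],[[0,0,-0.2],[0.71,0,0],1]]'; python3 - <<'E'
from h import *; from bench import arm,capture
import cv2
p=np.load("p.npy");s=arm.observe(); 
k=(s["eef_pos"][:2]-p[:2])@np.array([[np.cos(p[2]),-np.sin(p[2])],[np.sin(p[2]),np.cos(p[2])]]); print("tcp in keeper",k)
E
python3 -m handwheel '[[[0,0,0],[0.02,0,0],1],[[0,0,0],[0.04,0,0],1],[[0,0,0],[0.06,0,0],1]]'
```

```text
time_s: 10.08
eef_pos: [0.5551, 0.2295, 0.052]
eef_rot: [[0.193, 0.001, 0.981], [-0.981, -0.002, 0.193], [0.002, -1.0, 0.001]]
contact_force: [-1.3, 4.8, -3.8]
width: 0.0292
tcp in keeper [-0.00014719 -0.04207332]
time_s: 10.33
eef_pos: [0.5553, 0.2281, 0.052]
eef_rot: [[0.193, 0.001, 0.981], [-0.981, -0.001, 0.193], [0.002, -1.0, 0.0]]
contact_force: [-1.1, 4.9, -3.1]
width: 0.029
```

```bash
python3 -m handwheel '[[[0,0,0],[0.02,0,0],1],[[0,0,0],[0.04,0,0],1]]'|grep -v rot; python3 -m handwheel '[[[0,0,0],[0.02,0,0],1],[[0,0,0],[0.04,0,0],1]]'|grep -v rot;python3 -m handwheel '[[[0,0,0],[0.02,0,0],1],[[0,0,0],[0.04,0,0],1]]'|grep -v rot;python3 -m handwheel '[[[0,0,0],[0.02,0,0],1],[[0,0,0],[0.04,0,0],1]]'|grep -v rot
```

```text
time_s: 10.5
eef_pos: [0.5555, 0.2273, 0.052]
contact_force: [-1.0, 5.2, -3.7]
width: 0.0292
time_s: 10.67
eef_pos: [0.5556, 0.2264, 0.052]
contact_force: [-0.6, 4.2, -3.5]
width: 0.0292
time_s: 10.83
eef_pos: [0.5558, 0.2254, 0.052]
contact_force: [-0.9, 4.6, -3.4]
width: 0.029
time_s: 11.0
eef_pos: [0.556, 0.2243, 0.052]
contact_force: [-1.5, 3.2, -2.8]
width: 0.0293
```

```bash
python3 -m handwheel '[[[0,0,0],[0.02,0,0],1],[[0,0,0],[0.04,0,0],1]]'|grep -v rot; python3 -m handwheel '[[[0,0,0],[0.02,0,0],1],[[0,0,0],[0.03,0,0],1]]'|grep -v rot;python3 -m handwheel '[[[0,0,0],[0.02,0,0],1],[[0,0,0],[0.03,0,0],1]]'|grep -v rot
```

```text
time_s: 11.17
eef_pos: [0.5563, 0.2231, 0.052]
contact_force: [-1.4, 3.0, -2.3]
width: 0.0294
time_s: 11.33
eef_pos: [0.5565, 0.2221, 0.052]
contact_force: [0.1, 2.5, -2.4]
width: 0.0296
time_s: 11.5
eef_pos: [0.5566, 0.2213, 0.052]
contact_force: [-0.6, 4.0, -3.3]
width: 0.0294
```

```bash
python3 -m handwheel '[[[0,0,0],[0,0,0],1],[[0,0,0],[0,0,0],1]]'|grep -v rot; python3 - <<'E'
from h import *; from bench import arm,capture
import cv2
p=np.load("p.npy");s=arm.observe();d=capture("wrist");d=dict(d,pos=s["eef_pos"],rot=s["eef_rot"]); im=np.ascontiguousarray(d["image"][:,:,::-1])
u=wproj(d,kw(p,[[-.019,0,.055],[-.015,0,.055]]));print(u,s["contact_force"])
x,y=u[0].astype(int); c=im[max(0,y-60):y+60,max(0,x-80):x+80]
cv2.imwrite("pics/w3.png",cv2.resize(c,None,fx=4,fy=4,interpolation=cv2.INTER_CUBIC))
E
```

```text
time_s: 11.67
eef_pos: [0.5566, 0.2213, 0.052]
contact_force: [-1.6, 2.7, -2.1]
width: 0.0291
[[216.11731713 157.86133277]
 [225.01131663 157.89209768]] [-1.58827409  2.65097371 -2.14252126]
```

View pics/w3.png

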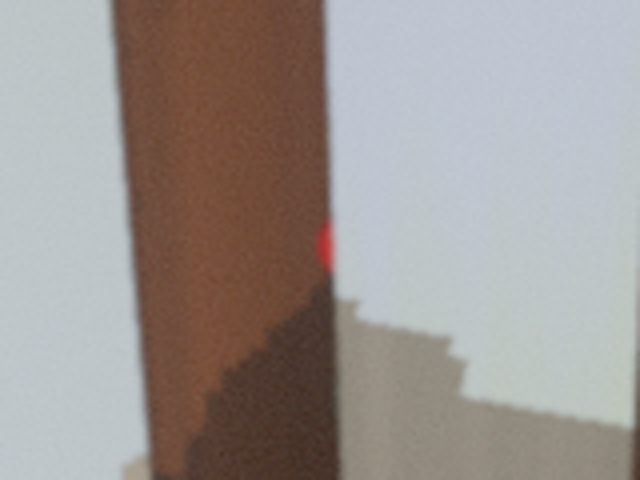

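The button tip sits at crop (318,247), within half a pixel of where a fully extended tip should be, so it has popped out through the hole. I'll release and rise.

```bash
python3 -m handwheel '[[[0,0,0],[0,0,0],0.7],[[0,0,0],[0,0,0],0.4],[[0,0,0],[0,0,0],0],[[0,0,0],[0,0,0],0],[[0,0,0],[0,-0.3,0],0],[[0,0,0],[0,-1.5,0],0],[[0,0,0],[0,-3,0],0],[[0,0,0],[0,-4.5,0],0],[[0,0,0],[0,-6,0],0],[[0,0,0],[0,-6,0],0]]'; python3 - <<'E'
from h import *; from bench import arm
p=np.load("p.npy");s=arm.observe();print(s["q"]); plan(s,[.4355,-.2271,.2],tgt(np.degrees(p[2])));plan(s,[.4355,-.2271,.2],tgt(-10))
E
```

```text
time_s: 12.55
eef_pos: [0.5575, 0.2234, 0.2095]
eef_rot: [[0.193, 0.007, 0.981], [-0.981, 0.002, 0.193], [-0.001, -1.0, 0.007]]
contact_force: [0.9, 0.3, 1.0]
width: 0.0856
[ 18.65391478  55.51321043 -82.41020983  95.70994372  56.29212055
  80.28590936 -60.71923992]
turn [-0.43  0.23 -0.03] shift [16.74   0.308 -8.27 ] t 12.55
turn [-0.42 21.13 -0.11] shift [16.74   0.308 -8.27 ] t 12.55
```

```bash
python3 -m handwheel '[[[0,12,0],[1,0,-0.5],0],[[0,12,0],[2.5,0,-1.3],0],[[0,12,0],[4,0,-2],0],[[0,12,0],[5.5,0,-2.8],0],[[0,12,0],[7,0,-3.5],0],[[0,12,0],[8.5,0,-4.3],0],[[0,12,0],[10,0,-5],0],[[0,12,0],[11.5,0,-5.8],0],[[0,12,0],[13,0,-6.5],0],[[0,12,0],[14.5,0.3,-7.2],0]]'; python3 - <<'E'
from h import *; from bench import arm
s=arm.observe();print(s["q"]); plan(s,[.4355,-.2271,.2],tgt(0))
E
```

```text
time_s: 13.38
eef_pos: [0.4509, -0.1666, 0.2023]
eef_rot: [[-0.015, 0.009, 1.0], [-1.0, 0.0, -0.015], [-0.0, -1.0, 0.009]]
contact_force: [0.5, 0.1, 0.0]
width: 0.0855
[ 68.92841796  46.35052464 -83.82393307 113.50259765  50.38322238
  69.30093762 -35.63830259]
turn [-0.5  -0.87 -0.01] shift [ 2.428  0.085 -0.582] t 13.38
```

```bash
python3 -m handwheel '[[[0,0,0],[1.2,0,-0.3],0],[[0,0,0],[2.4,0,-0.6],0],[[0,0,0],[2.4,0,-0.6],0],[[0,0,0],[2.4,0,-0.6],0],[[0,0,0],[2.4,0,-0.6],0]]'; python3 - <<'E'
from h import *; from bench import arm,capture,regions_of
import cv2
s=arm.observe();d=capture("wrist");d=dict(d,pos=s["eef_pos"],rot=s["eef_rot"]);print(s["q"][2],s["eef_pos"])
np.savez("w4.npz",**d)
for r in regions_of("jigger","wrist"): print(r["confidence"],r["extent"],d["image"][r["pixels"]].mean(0))
print(wproj(d,[[.4355,-.2271,.085],[.4355,-.2271,0],[.451,-.145,.085]]))
cv2.imwrite("pics/w4.png",cv2.resize(d["image"][:,:,::-1],None,fx=1.5,fy=1.5,interpolation=cv2.INTER_CUBIC))
E
```

```text
time_s: 13.8
eef_pos: [0.4351, -0.2259, 0.2025]
eef_rot: [[-0.015, 0.009, 1.0], [-1.0, -0.0, -0.015], [-0.0, -1.0, 0.009]]
contact_force: [0.3, -0.2, 0.5]
width: 0.0853
-83.75130000835652 [ 0.43511954 -0.22586352  0.20252587]
0.84 [248.9, 68.6, 297.1, 114.7] [ 83.3451688  124.62456345  97.46332945]
0.75 [236.6, 157.3, 279.1, 210.0] [128.84881708 111.30986728  85.55222158]
0.73 [245.5, 0.0, 280.7, 14.1] [93.71382637 84.32154341 98.46302251]
[[256.54878024 188.9493022 ]
 [255.95922201 168.37240006]
 [273.67856913  94.50631417]]
```

View pics/w4.png

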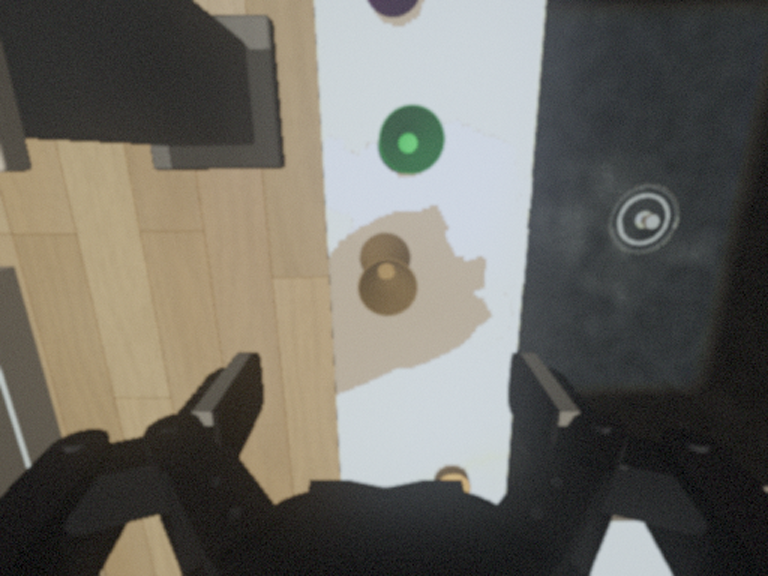

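The rim centre is at (388,288) and the foot at about (385,255), in a picture scaled 1.5x. Green stands clear at (411,140).

```bash
python3 - <<'E'
from h import *; from bench import arm
d=dict(np.load("w4.npz")); a=(np.array([[388,288],[385,255]])+.5)/1.5-.5
r=least_squares(lambda q:np.r_[(wproj(d,[[q[0],q[1],.085]])-a[:1]).ravel(),.5*(wproj(d,[[q[0],q[1],0.]])-a[1:]).ravel()],[.43,-.22]);print(r.x,r.fun)
s=arm.observe(); plan(s,[*r.x,.068],tgt(0))
E
```

```text
[ 0.43711378 -0.22978024] [-0.15621874 -0.13128604  0.41142197  0.33777645]
turn [-0.53 -0.75  0.01] shift [0.178 5.38  0.021] t 13.9
```

```bash
python3 -m handwheel '[[[-0.5,0,0],[0.1,0.8,0],0],[[-0.5,0,0],[0.18,2,0],0],[[-0.5,0,0],[0.18,3.4,0],0],[[-0.5,0,0],[0.18,4.6,0],0],[[-0.5,0,0],[0.18,5.3,0],0],[[-0.5,0,0],[0.18,5.36,0],0],[[-0.5,0,0],[0.18,5.36,0],0]]'; python3 - <<'E'
from h import *; from bench import arm
s=arm.observe();print(s["q"]); plan(s,[.4371,-.2298,.068],tgt(0))
E
python3 -m handwheel '[[[0,0,0],[0,0,0],0.2],[[0,0,0],[0,0,0],0.3],[[0,0,0],[0,0,0],0.4],[[0,0,0],[0,0,0],0.5],[[0,0,0],[0,0,0],0.6],[[0,0,0],[0,0,0],0.8],[[0,0,0],[0,0,0],1],[[0,0,0],[0,0,0],1]]'
```

```text
time_s: 14.48
eef_pos: [0.4369, -0.2286, 0.0686]
eef_rot: [[-0.011, -0.0, 1.0], [-1.0, 0.001, -0.011], [-0.001, -1.0, -0.0]]
contact_force: [0.5, 0.3, -0.0]
width: 0.0853
[ 68.9413139   56.96532246 -71.9777031  116.4092088   64.88381541
  61.63199631 -36.27311784]
turn [ 0.01 -0.64 -0.05] shift [0.048 0.023 0.009] t 14.48
time_s: 15.15
eef_pos: [0.4371, -0.2289, 0.0695]
eef_rot: [[-0.011, 0.001, 1.0], [-1.0, -0.0, -0.011], [0.0, -1.0, 0.001]]
contact_force: [-4.1, 0.2, 14.9]
width: 0.036
```

```bash
python3 -m handwheel '[[[0,0,0],[0,0,0],1],[[0,0,0],[0,0,0],1],[[0,0,0],[0,-0.3,0],1],[[0,0,0],[0,-0.8,0],1],[[0,0,0],[0,-0.8,0],1]]'; python3 - <<'E'
from h import *; from bench import arm,capture
import cv2
T=capture("side"); im=T["image"][:,:,::-1]
u=proj(T,[[.437,-.229,.06]])[0].astype(int); x,y=u
cv2.imwrite("pics/s1.png",cv2.resize(im[y-60:y+60,x-70:x+70],None,fx=5,fy=5,interpolation=cv2.INTER_CUBIC))
E
```

```text
time_s: 15.57
eef_pos: [0.4378, -0.2289, 0.0913]
eef_rot: [[-0.011, 0.002, 1.0], [-1.0, -0.001, -0.011], [0.001, -1.0, 0.002]]
contact_force: [1.0, -0.6, 0.1]
width: 0.036
```

View pics/s1.png

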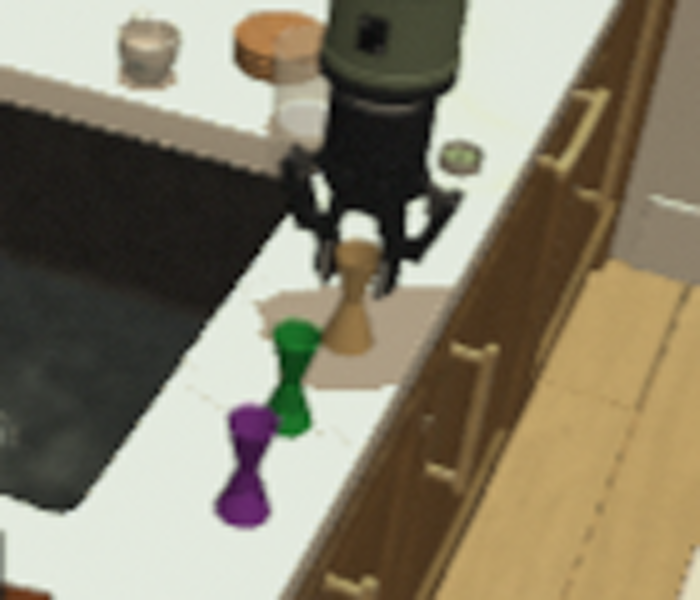

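The jigger hangs upright in the pads, with its foot clear of the counter. I'll carry it up and over.

```bash
python3 -m handwheel '[[[0,0,0],[0,-1,0],1],[[0,0,0],[0,-2.2,0],1],[[0,0,0],[0,-3.5,0],1],[[0,-1,0],[-0.7,-4.5,0],1],[[0,-2,0],[-1.8,-5.1,0.2],1],[[0,-3,0],[-3,-5.2,0.4],1],[[0,-4,0],[-4.3,-5.2,0.6],1],[[0,-5,0],[-5.6,-5.2,0.8],1],[[0,-6,0],[-6.9,-5.2,1],1],[[0,-7,0],[-8.1,-5.2,1.2],1]]'; python3 - <<'E'
from h import *; from bench import arm
p=np.load("p.npy");s=arm.observe();print(s["q"]); plan(s,[*kw(p,[0,.107,0])[0][:2],.215],tgt(np.degrees(p[2])))
E
```

```text
time_s: 16.45
eef_pos: [0.4695, -0.0253, 0.2201]
eef_rot: [[0.111, 0.002, 0.994], [-0.994, -0.001, 0.111], [0.001, -1.0, 0.002]]
contact_force: [0.3, -0.2, -1.1]
width: 0.0355
[ 52.16495145  41.38024334 -81.95328121 113.64291141  45.31836125
  67.29750646 -42.05516848]
turn [-0.09 -4.52  0.08] shift [-15.691   0.189   4.068] t 16.45
```

```bash
python3 -m handwheel '[[[0,-0.5,0],[-1.2,0,0.3],1],[[0,-1,0],[-2.7,0,0.7],1],[[0,-1.5,0],[-4.2,0,1.1],1],[[0,-2,0],[-5.7,0,1.5],1],[[0,-2.5,0],[-7.2,0,1.9],1],[[0,-3,0],[-8.7,0,2.3],1],[[0,-3.5,0],[-10.2,0,2.7],1],[[0,-4,0],[-11.7,0,3],1],[[0,-4.5,0],[-13.2,0,3.4],1],[[0,-4.5,0],[-14.4,0,3.8],1]]'; python3 - <<'E'
from h import *; from bench import arm
p=np.load("p.npy");s=arm.observe();print(s["q"]); plan(s,[*kw(p,[0,.107,0])[0][:2],.215],tgt(np.degrees(p[2])))
E
```

```text
time_s: 17.28
eef_pos: [0.5233, 0.3459, 0.2193]
eef_rot: [[0.191, 0.001, 0.982], [-0.982, -0.001, 0.191], [0.001, -1.0, 0.001]]
contact_force: [1.4, -0.0, -1.2]
width: 0.0361
[  1.9077995   49.28989947 -70.76382554  90.78425556  47.90546783
  75.05780648 -64.89888419]
turn [-0.06  0.09  0.08] shift [-1.15   0.17   0.376] t 17.28
```

```bash
python3 -m handwheel '[[[0,0,0],[-0.6,0,0.2],1],[[0,0,0],[-1.15,0.1,0.38],1],[[0,0,0],[-1.15,0.17,0.38],1],[[0,0,0],[-1.15,0.17,0.38],1],[[0,0,0],[-1.15,0.17,0.38],1]]'; python3 - <<'E'
from h import *; from bench import arm,capture
import cv2
p=np.load("p.npy");s=arm.observe(); plan(s,[*kw(p,[0,.107,0])[0][:2],.084],tgt(np.degrees(p[2])))
d=capture("wrist");d=dict(d,pos=s["eef_pos"],rot=s["eef_rot"])
T=capture("top");u=proj(T,kw(p,[0,.1,.05]))[0].astype(int)
a=cv2.resize(d["image"][:,:,::-1],None,fx=1.5,fy=1.5,interpolation=cv2.INTER_CUBIC)
print(np.round(wproj(d,kw(p,[[-.033,.075,.088],[.033,.075,.088],[-.035,.14,.105],[.035,.14,.105],[-.045,.138,.014]]))*1.5))
cv2.imwrite("pics/w5.png",a)
E
```

```text
time_s: 17.7
eef_pos: [0.5272, 0.3751, 0.2145]
eef_rot: [[0.19, 0.001, 0.982], [-0.982, -0.002, 0.19], [0.002, -1.0, 0.001]]
contact_force: [-0.1, -0.6, -0.8]
width: 0.0359
turn [-0.04  0.08  0.13] shift [-4.200e-02  5.221e+00 -4.000e-03] t 17.7
[[335. 323.]
 [436. 323.]
 [324. 228.]
 [447. 229.]
 [328. 211.]]
```

View pics/w5.png

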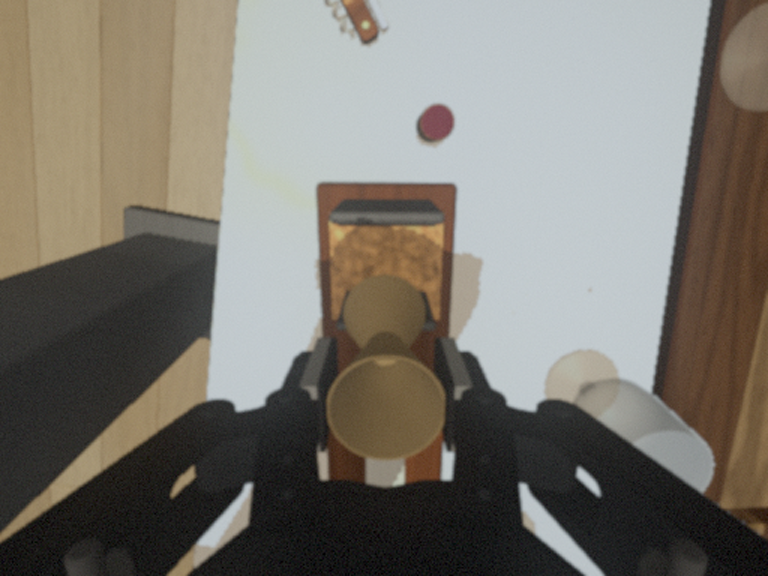

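The gap runs from about y=223 (stop) to 322 (plate), with the jigger centred on x=385. I'll lower it.

```bash
python3 -m handwheel '[[[0,0,0.1],[-0.04,0.8,0],1],[[0,0,0.1],[-0.04,1.8,0],1],[[0,0,0.1],[-0.04,2.8,0],1],[[0,0,0.1],[-0.04,3.7,0],1],[[0,0,0.1],[-0.04,4.4,0],1],[[0,0,0.1],[-0.04,4.9,0],1],[[0,0,0.1],[-0.04,5.1,0],1],[[0,0,0.1],[-0.04,5.1,0],1]]'; python3 -m handwheel '[[[0,0,0],[0,0.02,0],1],[[0,0,0],[0,0.04,0],1],[[0,0,0],[0,0.06,0],1]]'
```

```text
time_s: 18.47
eef_pos: [0.5275, 0.3753, 0.0869]
eef_rot: [[0.189, 0.0, 0.982], [-0.982, -0.0, 0.189], [0.001, -1.0, 0.0]]
contact_force: [0.4, 0.5, -0.6]
width: 0.0359
time_s: 18.72
eef_pos: [0.5278, 0.3755, 0.0863]
eef_rot: [[0.189, 0.002, 0.982], [-0.982, 0.0, 0.189], [0.0, -1.0, 0.002]]
contact_force: [-0.5, -0.4, -0.5]
width: 0.0361
```

```bash
python3 -m handwheel '[[[0,0,0],[0,0.03,0],1],[[0,0,0],[0,0.06,0],1],[[0,0,0],[0,0.06,0],1]]' | grep -v rot; python3 -m handwheel '[[[0,0,0],[0,0.03,0],1],[[0,0,0],[0,0.05,0],1],[[0,0,0],[0,0.05,0],1]]'
```

```text
time_s: 18.97
eef_pos: [0.5279, 0.3755, 0.085]
contact_force: [0.4, 0.5, -0.2]
width: 0.0358
time_s: 19.22
eef_pos: [0.5279, 0.3756, 0.0837]
eef_rot: [[0.189, 0.002, 0.982], [-0.982, 0.0, 0.189], [-0.0, -1.0, 0.002]]
contact_force: [-0.8, 0.2, -1.3]
width: 0.036
```

```bash
python3 -m handwheel '[[[0,0,0],[0,0.03,0],1],[[0,0,0],[0,0.05,0],1],[[0,0,0],[0,0.05,0],1]]'
```

```text
time_s: 19.47
eef_pos: [0.5279, 0.3759, 0.0836]
eef_rot: [[0.189, 0.002, 0.982], [-0.982, 0.001, 0.189], [-0.0, -1.0, 0.003]]
contact_force: [-3.1, -4.1, 16.6]
width: 0.0362
```

Contact with the cork came at z=0.0836, where I expected 0.0835. I'll ease off, release slowly and rise.

```bash
python3 -m handwheel '[[[0,0,0],[0,0,0],1],[[0,0,0],[0,0,0],0.7],[[0,0,0],[0,0,0],0.55],[[0,0,0],[0,0,0],0.4],[[0,0,0],[0,0,0],0.25],[[0,0,0],[0,0,0],0.1],[[0,0,0],[0,0,0],0],[[0,0,0],[0,0,0],0],[[0,0,0],[0,0,0],0]]'; python3 -m handwheel '[[[0,0,0],[0,-0.5,0],0],[[0,0,0],[0,-1.5,0],0],[[0,0,0],[0,-2.8,0],0],[[0,0,0],[0,-4,0],0],[[0,0,0],[0,-5,0],0],[[0,0,0],[0,-6,0],0],[[0,0,0],[0,-6,0],0]]'
python3 - <<'E'
from h import *; from bench import arm,capture
import cv2
p=np.load("p.npy");s=arm.observe();d=capture("wrist");d=dict(d,pos=s["eef_pos"],rot=s["eef_rot"])
S=capture("side");x,y=proj(S,kw(p,[0,.05,.05]))[0].astype(int)
K=[[-.019,0,.055],[0,.107,.099],[0,.107,.014],[0,.075,.088],[0,.14,.105]]
print("wrist",np.round(wproj(d,kw(p,K))),"side",np.round((proj(S,kw(p,K))-[x-60,y-60])*5))
w=cv2.resize(d["image"][60:300,160:352,::-1],(448,560),interpolation=cv2.INTER_CUBIC)
c=cv2.resize(S["image"][y-60:y+52,x-35:x+35,::-1],(350,560),interpolation=cv2.INTER_CUBIC)
cv2.imwrite("pics/f.png",np.hstack([w,c]))
E
```

```text
time_s: 20.22
eef_pos: [0.5279, 0.3759, 0.0835]
eef_rot: [[0.189, 0.002, 0.982], [-0.982, 0.001, 0.189], [-0.0, -1.0, 0.003]]
contact_force: [-0.7, 1.2, 0.0]
width: 0.0852
time_s: 20.8
eef_pos: [0.5279, 0.3773, 0.2394]
eef_rot: [[0.19, 0.007, 0.982], [-0.982, 0.005, 0.19], [-0.003, -1.0, 0.007]]
contact_force: [1.1, 0.3, -0.1]
width: 0.0853
wrist [[240. 255.]
 [255. 183.]
 [255. 165.]
 [255. 209.]
 [255. 151.]] side [[362. 239.]
 [262. 328.]
 [273. 417.]
 [284. 295.]
 [238. 370.]]
```

View pics/f.png

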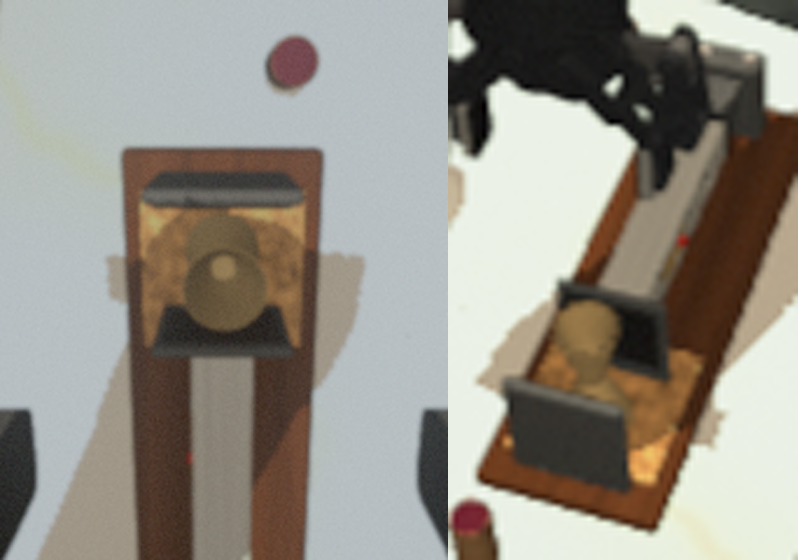

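The jigger stands upright between the plates: its rim centre is at (256,184) where I predicted (255,183). The red button is proud of the sleeve in both views, and the gripper is clear.

```bash
python3 -m handwheel '[[[0,0,0],[0,0,0],0],[[0,0,0],[0,0,0],0],[[0,0,0],[0,0,0],0]]'|head -1; python3 -c "
from bench import close_job
print(close_job())"
```

```text
time_s: 21.15
the job is handed in; nothing more can be done
None
```

The jigger now stands upright on the cork pad between the end plate and the end stop. I handed the job in at 21.15 s of the 67 s allowed; no verdict comes back.

- **Button and sleeve:** I pinched the button flush with the sleeve and slid it away from the end stop. The readings during the slide peaked at about 7.5 N along the slide and settled near 5 N. The force then fell to about 2.5 N as the button popped out, after roughly 53 mm of travel.
- **Stop not felt:** I did not push on to feel the stop after the pop. I relied on the force drop and on the wrist picture, where the button tip was within half a pixel of its fully-out position.
- **Jigger:** I gripped the brass one, not the green or purple look-alikes. I set it down until it touched the cork; contact came at a tool height of 83.6 mm, against 83.5 mm expected.
- **Last checks:** The final wrist and side views showed the jigger upright within about 1 mm of the planned spot (keeper x ≈ 0, y ≈ 107 mm). The button stood proud of the sleeve and the open gripper was clear. I saw no bystander moved, but did not measure them.
- **Small disagreements:** My keeper pose estimates from the different cameras differed by up to about 3 mm. In one wrist view the end stop's edge lay about 2 mm from its predicted place. Joint 3 ran close to its limit (-83.8° of -85.68°) but the readings I took never passed it.

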